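Hang the work light and raise its telescopic mast

ROBOT

A 6-joint arm with a two-finger parallel gripper is mounted at the origin on the work surface. World frame = base frame: x ahead of the robot, y to its left, z up, the work surface at z = 0. Lengths are in m, angles in rad, forces in N, time in s.
With the tool pointing down it reaches from about 0.225 to 0.875 m from the base axis. Payload 3.4 kg.
Tool frame: the origin (TCP) lies between the finger pads; the fingertips stand 8 mm ahead of it and the grasp point (between the pads) lies 11 mm behind it; z points along the fingers, y is the line along which they close (so a half turn about z gives the same grasp; the last joint's range is limited). The gripper opens to 85 mm and grips with 20 to 120 N. Pads are 22 mm wide; open, the fingers measure 114 mm over their backs; the gripper's body (76 mm by 85 mm) begins 54 mm behind the grasp point. The pads swing forward as they close: fully open they stand 13 mm farther back than shut.
Start: joints at [-1.3, 0.276, 1.505, -0, 1.361, -0.121], TCP at [0.22, -0.531, 0.239] pointing down, gripper open.
Joint ranges: [-2.89, 2.89], [-0.75, 2.08], [0.22, 2.7], [-1.18, 4.32], [0.11, 2.71], [-2.7, 2.7]. Speed limits (rad/s): [2.57, 2.57, 3.14, 3.14, 3.14, 3.14].

INTERFACE

Orientations are given as a unit quaternion [w, x, y, z].
In Python, from rig import manip, optics, finder gives the robot as it stands.
- The arm moves only by the tool servo_tool, never from a script. Its argument "increments" is a list of rows, each a list of 7 numbers: the shift along the tool's x, y, z in cm, then the turn, a rotation vector about the tool's x, y, z in degrees, then the closure, from -1 (fully open) to 1 (shut). In form: [[x, y, z, rx, ry, rz, gripper], ...]. A call has exactly 5 rows; each row shifts and turns the commanded pose from where the row before left it, along the tool's axes as they then stand; what a row does not reach is not made up. A row lasts 1/10 s, in which the tool goes at most 50 mm and 8.59 degrees, less where a joint would pass 70% of its speed; a pose out of reach is approached as far as the arm can. A call is refused whole if a number of a shift passes 5 or a number of a turn 8.59, either way. A call with a gripper value outside its range is refused whole. The fingers move at their own pace and stop on an object; "squeeze" is the grip in N (left out, the last holds). Time passes only in rows, so rows that do not move let the fingers close, or fill a call up. It gives the time, the measured TCP pose, the force, the opening and the grip force at its end, in the units of the state.
- manip.get_state(): the state, without advancing time (a new reading comes with each control period).
- optics.get_image(name): name is "scene" or "side" or "wrist"; returns the picture (480x640x3 uint8, red, green, blue); there is no depth.
- optics.get_calibration(name): a dict with "fov_y" (degrees; the focal length in pixels is half the picture's height over the tangent of half this angle, whatever the lens; pixels are square), "cx", "cy" (the principal point, pixels), "dist_coeffs" ([k1, k2, p1, p2, k3] as OpenCV has them; the pictures are not rectified), "world_to_cam" (4x4, takes a point from world to camera coordinates). Camera axes: x right, y down, z forward; pixel columns grow to the right and rows downward; lengths in m; the calibration is good to about 2 mm. A picture is of the moment at which its call begins: read the wrist's pose just before it. get_calibration takes no time and is no camera call; for the wrist camera it gives the pose at the moment of the call.
- manip.sign_off(): hands the job in; it is judged then, once.
Trained networks look in the newest picture that a camera, given by its name, has taken for a name from the list of things; names that differ only in an ending like _2 or _b are one class to them, and where a whole thing is asked for, a point or a joint stands for the part that bears it (a point fixed in the world has none). Each returns a list of dicts, best first, with "p" (0 to 1); they miss things now and then, are a little off and sometimes report something else, mostly with a low value. They report only what shows in the picture. A call takes as long as a camera call.
- finder.silhouettes(label, camera): "region" (480x640 bool, what is visible of it) and "box" ([centre column, centre row, width, height] in pixels, round what is visible of it).
- finder.tip_of(label, camera): "at" ([column, row] in pixels: a listed point, or the origin of a listed thing).
The state is a dict: "clock": time; "qpos": joint angles; "qd": joint speeds; "effort": joint torques, N m; "position": TCP position; "ee_rot": TCP orientation; "contact_force": force on the tool from outside, world axes, zero at the start; "moment": the same for the moment, N m; "width": finger opening in m; "gripper_force": force on a finger pad.
Only numpy, scipy, OpenCV 4.12 (cv2) and the standard library are available. Lean on these libraries where they do the work, as an engineer would, in place of code of your own. Each camera call takes 0.05 s, during which the arm holds its last target. There are 200 camera calls.

TASK

Hang the work light by its carrying handle over both prongs of the hook on the small telescopic mast, and let go of it. Then squeeze the release button in the side of the mast's head, pull the mast up past its first stop to the second stop at the end of its travel, and finish while still holding it up there with the button squeezed and the light hanging on the hook. Leave the other things on the bench where they are.

Things in the scene. Friction and masses are not known exactly. Their poses are not given: they have to be found in the camera images.
- stand: Light mast fixed to the bench: dark steel foot plate 170 (x) x 150 (y) x 12 mm, upright aluminium tube 34 mm across with a black collar (42 mm) up to z = 135 mm, out of it the sliding mast with a black head. Origin: centre of the plate's underside, on the mast's axis. Its yaw turns the whole mast: the hook points along its -x (roughly to the robot), the button is on the head's +y side.
- head (a point): Black block 34 (x) x 30 (y) x 50 mm (z) on top of the sliding mast, button in its +y face, two-pronged steel hook on its -x face. Origin: centre of its underside, on the mast's axis, 150 mm above the bench with the mast down; axes as the stand's. Nothing stands near its +y and -y faces. Head, hook and sliding tube weigh about 0.35 kg.
- grip (a point): On the mast's axis, 30 mm above the head's underside (20 mm below its top), level with the button's centre. Fingers closing along y at this height squeeze the button in with one pad while the other bears on the opposite face (36.5 mm wide over the button, 30 mm with it in). Axes as the stand's.
- hook (a point): Midway between the prongs, level with their upper side; 105 mm from the mast's axis along -x, 163 mm above the bench (mast down), axes as the stand's. Prongs: 8 mm round bars along x at y = -34 and +34 mm, from a crossbar 60 mm to +x of here, nearly level to 13 mm to -x, then up to tips 16 mm above this point, ending 25 mm to -x. A 10 mm bar joins crossbar to head.
- lamp: Cordless work light standing upright on the bench: black housing 42 (x) x 130 (y) x 75 mm (z), light panel on its -x face, cooling fins on the other, with a fixed carrying handle on top. 0.3 to 0.56 kg. Origin: centre of its underside. It may hang either way round.
- handle (a point): Centre of the light's handle bar, 134 mm above lamp's origin, axes as the lamp's. Bar along y: 16 mm thick (x), 14 mm high, 130 mm long, on uprights 14 x 10 mm at y = -60 and +60 mm. The window under it is 110 mm wide and 52 mm high, down to the housing. Hung, this point is about 7 mm above hook, the housing below the hook.
- mast (a joint): How far the mast is pulled up (m): 0 down (as it starts), first stop 0.055, second stop 0.110, travel ends at 0.112. Moves straight up. With the button out a catch locks it at 0 and at each stop; with the button in it slides over the whole travel, also past the first stop, and sinks by its weight if not held. Friction about 2 N.
- button (a joint): How far the release button is pushed in (m): 0 is out, 0.0065 is flush with the head's face. A grey round button 20 mm across that stands 6.5 mm proud of the head's +y face and moves along -y; spring, 3 N at first and about 6 N when flush. The catch is free from about 0.0052 on.
- basket: Bystander: open wire-steel basket 110 x 130 x 60 mm with a thin round arched handle along its y, top at 139 mm. Origin: centre of its underside.
- tape: Bystander: roll of packing tape lying flat, 100 mm across, 48 mm high. Origin: centre of its underside.
- carton: Bystander: closed cardboard carton 120 x 100 x 80 mm. Origin: centre of its underside.
- jar: Bystander: jar 56 mm across, 65 mm high. Origin: centre of its underside.
- can: Bystander: spray can 54 mm across, 150 mm high. Origin: centre of its underside.
- wrench: Bystander: open-ended wrench lying flat on the bench between the robot and the mast. Origin: on its underside.
- staples: Bystander: small cardboard box 60 x 45 x 30 mm. Origin: centre of its underside.

How it is judged:
By the outcome, as a careful person would: the job done as asked, in the order asked, and still so for the second after the job is handed in, while the arm keeps its last pose, push and grip.
It also fails if it takes over 58 s, if anything falls off the work surface, if the arm or the gripper's body presses on something with over 40 N, if the wrist force passes 120 N, or if a joint passes its speed limit or range.

## Working session

There is one attempt and no reset: what is moved stays moved. The work goes in short steps, Python scripts to look and compute and a tool call to move; the robot and the scene stay as the last step left them, time stands still between calls to the robot, and variables do not carry over. Pictures are saved under pics/ and viewed, at most 10 in all, crops included, and the job is handed in when it is done.

Besides the shell and the picture viewer there is one more tool, called after ">>>" as name(argument=value, ...) on one line, values as JSON. servo_tool: Moves the arm, as the interface text tells. Its arguments: {"type":"object","properties":{"increments":{"type":"array","items":{"type":"array","items":{"type":"number"}}},"squeeze":{"type":"number"}},"required":["increments"]}

```bash
mkdir -p pics; cat > h.py <<'E'
import numpy as np, cv2
from scipy.optimize import least_squares
from scipy.spatial.transform import Rotation as R
from rig import manip, optics, finder
def cal(n):
    c=optics.get_calibration(n); f=240/np.tan(np.radians(c["fov_y"])/2)
    K=np.array([[f,0,c["cx"]],[0,f,c["cy"]],[0,0,1.]]); T=np.array(c["world_to_cam"])
    return K,np.array(c["dist_coeffs"],float),T
def proj(C,P):
    K,d,T=C; return cv2.projectPoints(np.atleast_2d(P).astype(float),cv2.Rodrigues(T[:3,:3])[0],T[:3,3],K,d)[0][:,0]
def ray(C,uv):
    K,d,T=C; n=cv2.undistortPoints(np.array([[uv]],float),K,d)[0,0]
    return -T[:3,:3].T@T[:3,3], T[:3,:3].T@np.array([*n,1])
def atz(C,uv,z):
    o,v=ray(C,uv); return o+v*(z-o[2])/v[2]
def tri(obs):
    A=0;b=0
    for C,uv in obs:
        o,v=ray(C,uv);v=v/np.linalg.norm(v);M=np.eye(3)-np.outer(v,v);A=A+M;b=b+M@o
    return np.linalg.solve(A,b)
def snap(n,save=None):
    C=cal(n); im=optics.get_image(n)
    if save: cv2.imwrite(f"pics/{save}.png",im[:,:,::-1])
    return C,im
E
python3 - <<'E'
from h import *
for n in("scene","side"):
    C,im=snap(n,n+"0")
    print(n,"cam at",ray(C,(320,240))[0].round(3))
    for l,z in(("head",.15),("grip",.18),("hook",.163),("stand",0),("lamp",0),("handle",.134)):
        for r in finder.tip_of(l,n)[:2]: print(l,round(r["p"],2),np.round(r["at"],1),atz(C,r["at"],z).round(3))
a,b=[cv2.imread(f"pics/{n}0.png") for n in("scene","side")]
E
```

```text
scene cam at [1.673 0.218 0.957]
head 0.63 [331.5 268.1] [0.647 0.043 0.15 ]
grip 0.95 [328.8 258.5] [0.652 0.036 0.18 ]
hook 0.88 [349.2 240.4] [0.545 0.066 0.163]
hook 0.33 [152.9 298.1] [ 0.857 -0.306  0.163]
stand 0.63 [331.6 314.3] [0.641 0.047 0.   ]
lamp 0.6 [221.7 263.4] [ 0.508 -0.292  0.   ]
handle 0.82 [217.5 220.9] [ 0.497 -0.296  0.134]
side cam at [ 0.315 -1.026  0.758]
head 0.76 [343.2 212.2] [0.626 0.039 0.15 ]
grip 0.72 [348.3 201.4] [0.635 0.035 0.18 ]
grip 0.68 [249.2 276.4] [ 0.38  -0.222  0.18 ]
hook 0.8 [308.2 204.4] [0.547 0.065 0.163]
stand 0.93 [343.  262.1] [0.638 0.051 0.   ]
lamp 0.62 [315.1 370.8] [ 0.492 -0.302  0.   ]
lamp 0.44 [341.1 204.7] [ 0.708  0.348 -0.   ]
handle 0.55 [322.5 312.9] [ 0.503 -0.291  0.134]
```

View pics/scene0.png

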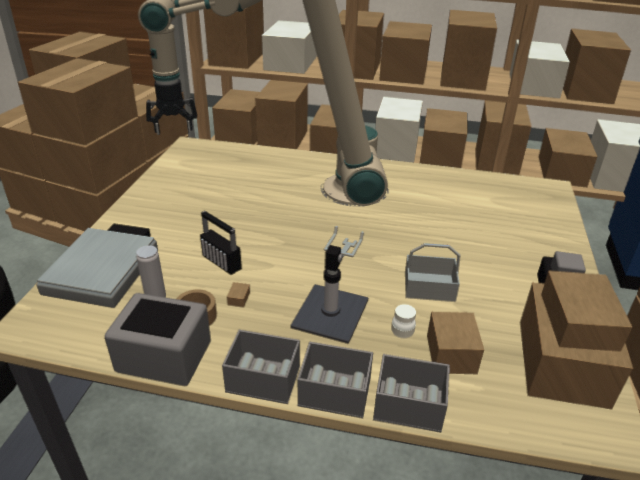

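View pics/side0.png

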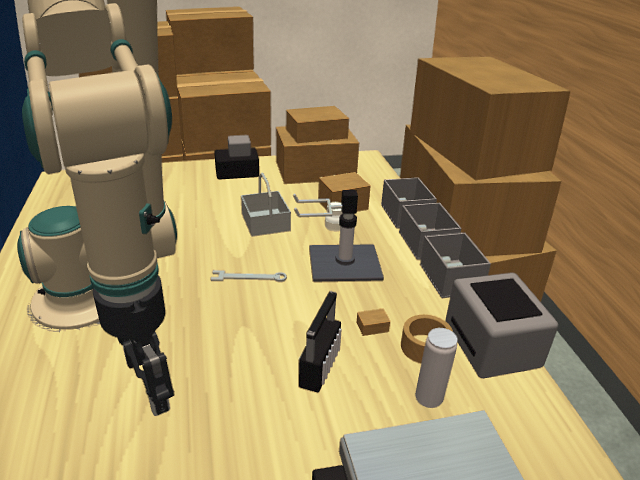

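The scene view shows the lamp at (220,245), mast head at (332,260), hook prongs at (350,243) and basket at (432,275). In the side view the lamp is at (320,340), hook at (310,205) and the wrench lies at (250,275).

```bash
cat >> h.py <<'E'
def toolmove(goal,yaw=None):
    """remaining shift (cm, tool axes) and turn about tool z (deg, so tool y gets direction yaw mod 180)"""
    s=manip.get_state(); r=R.from_quat(np.roll(s["ee_rot"],-1)); M=r.as_matrix()
    d=M.T@(np.array(goal)-s["position"])*100
    cur=np.degrees(np.arctan2(M[1,1],M[0,1])); t=None
    if yaw is not None: t=-((yaw-cur+90)%180-90)
    print("clk",round(s["clock"],2),"pos",np.round(s["position"],4),"tool y dir",round(cur,1),"q",np.round(s["qpos"],2),"shift",d.round(2),"turn z",t, "zaxis",M[:,2].round(3))
E
python3 - <<'E'
from h import *
P={}
obs={}
for n in("scene","side"):
    C,im=snap(n)
    for l in("head","grip","hook","stand","lamp","handle","basket"):
        r=finder.tip_of(l,n)
        if r: obs.setdefault(l,[]).append((C,r[0]["at"]))
    if n=="scene":
        S=finder.silhouettes("lamp",n)[0]["region"]
for l,o in obs.items(): P[l]=tri(o); print(l,len(o),P[l].round(3))
d=P["hook"]-P["grip"]; print("stand yaw",np.degrees(np.arctan2(-d[1],-d[0])),np.hypot(*d[:2]))
toolmove([.5,-.36,.33])
E
```

```text
head 2 [0.629 0.041 0.147]
grip 2 [0.64  0.039 0.181]
hook 2 [0.543 0.059 0.166]
stand 2 [ 0.636  0.046 -0.004]
lamp 2 [ 0.498 -0.291 -0.002]
handle 2 [ 0.503 -0.297  0.127]
basket 2 [0.474 0.278 0.   ]
stand yaw -11.739002241593129 0.09900357591565867
clk 1.55 pos [ 0.2196 -0.5315  0.2393] tool y dir -67.6 q [-1.3   0.28  1.5  -0.    1.36 -0.12] shift [32.47 -5.14 -9.07] turn z None zaxis [ 0. -0. -1.]
```

>>> servo_tool(increments=[[3.2,-0.5,-1.5,0,0,0,-1],[3.2,-0.5,-1.5,0,0,0,-1],[3.2,-0.5,-1.5,0,0,0,-1],[3.2,-0.5,-1.5,0,0,0,-1],[3.2,-0.5,-1.5,0,0,0,-1]])

```text
clock: 2.05
position: [0.3588, -0.4465, 0.315]
ee_rot: [0.0, 0.981, 0.195, 0.0]
contact_force: [0.4, -1.0, -0.4]
width: 0.085
gripper_force: 0.0
```

>>> servo_tool(increments=[[3.2,-0.5,-0.5,0,0,0,-1],[3.2,-0.5,-0.5,0,0,0,-1],[3.2,-0.5,-0.5,0,0,0,-1],[3.2,-0.5,-0.5,0,0,0,-1],[2,-0.5,0,0,0,0,-1]])

```text
clock: 2.55
position: [0.4873, -0.3665, 0.335]
ee_rot: [0.001, 0.981, 0.195, 0.001]
contact_force: [-0.0, 1.4, -0.4]
width: 0.0852
gripper_force: 0.0
```

```bash
python3 - <<'E'
from h import *
C,im=snap("wrist","w1")
print("cam",ray(C,(320,240))[0])
print(proj(C,[[.5,-.295,.134],[.5,-.295,0]]))
for l,z in(("handle",.134),("lamp",0)):
    for r in finder.tip_of(l,"wrist")[:2]: print(l,r["p"],r["at"],atz(C,r["at"],z).round(4))
toolmove([.5,-.295,.3])
E
```

```text
cam [ 0.56204029 -0.33427745  0.46980871]
[[246.79012488 159.16814738]
 [267.62035846 143.75835876]]
handle 0.6 [246.4, 156.3] [ 0.502  -0.2939  0.134 ]
lamp 0.6 [267.5, 141.6] [ 0.5021 -0.2941  0.    ]
clk 2.7 pos [ 0.4859 -0.3669  0.3341] tool y dir -67.4 q [-0.76  0.29  1.25 -0.    1.6   0.42] shift [ 4.07 -6.1   3.41] turn z None zaxis [-0. -0. -1.]
```

View pics/w1.png

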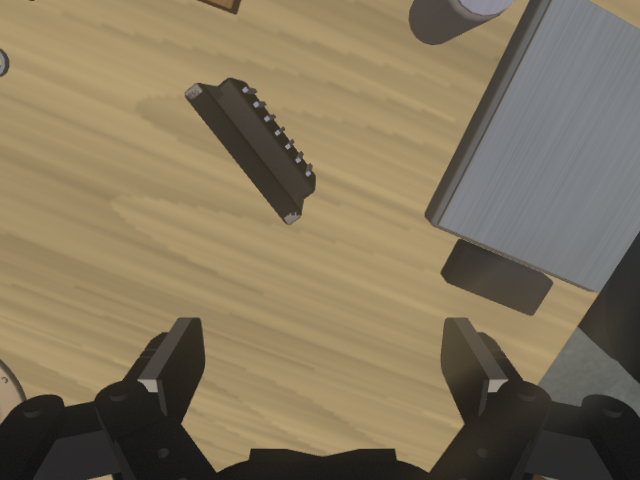

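The wrist view shows the lamp from above: handle bar ends at about (194,91) and (292,217), fins on the upper-right side.

```bash
python3 - <<'E'
from h import *
C=cal("wrist")
a=atz(C,(194,92),.141);b=atz(C,(292,216),.141)
d=b-a; print(a,b,np.linalg.norm(d),"bar dir",np.degrees(np.arctan2(d[1],d[0])),"mid",(a+b)/2)
yaw=np.degrees(np.arctan2(d[1],d[0]))
m=(a+b)/2
toolmove([m[0],m[1],.27],yaw+90)
E
```

```text
[ 0.531683   -0.24252295  0.141     ] [ 0.4703319  -0.34547232  0.141     ] 0.11984377512411999 bar dir -120.79218156149557 mid [ 0.50100745 -0.29399763  0.141     ]
clk 2.7 pos [ 0.4859 -0.3669  0.3341] tool y dir -67.4 q [-0.76  0.29  1.25 -0.    1.6   0.42] shift [ 4.2  -6.15  6.41] turn z -36.63111282433478 zaxis [-0. -0. -1.]
```

>>> servo_tool(increments=[[0,0,0,0,0,-7.3,-1],[0,0,0,0,0,-7.3,-1],[0,0,0,0,0,-7.3,-1],[0,0,0,0,0,-7.3,-1],[0,0,0,0,0,-7.4,-1]])

```text
clock: 3.2
position: [0.4838, -0.3686, 0.3342]
ee_rot: [-0.0, 0.869, 0.494, -0.001]
contact_force: [-0.1, -0.9, -0.2]
width: 0.0854
gripper_force: 0.0
```

>>> servo_tool(increments=[[1.7,-0.6,1,0,0,0,-1],[1.7,-0.6,1,0,0,0,-1],[1.7,-0.6,1,0,0,0,-1],[1.7,-0.6,1,0,0,0,-1],[0,0,0,0,0,0,-1]])

```text
clock: 3.7
position: [0.4981, -0.2955, 0.293]
ee_rot: [-0.002, 0.87, 0.493, -0.001]
contact_force: [0.4, 0.5, 0.8]
width: 0.0855
gripper_force: 0.0
```

```bash
python3 - <<'E'
from h import *
C,im=snap("wrist","w2")
for l,z in(("handle",.134),):
    for r in finder.tip_of(l,"wrist")[:2]: print(l,r["p"],r["at"],atz(C,r["at"],z).round(4))
m=finder.silhouettes("handle","wrist"); print([(x["p"],x["box"]) for x in m])
toolmove([.501,-.294,.127],-30.8)
d=np.radians(59.2);print(proj(C,[[.501+k*np.cos(d),-.294+k*np.sin(d),.141] for k in(-.065,0,.065)]))
E
```

```text
handle 0.89 [324.4, 216.6] [ 0.5005 -0.2934  0.134 ]
handle 0.43 [397.5, 20.2] [ 0.6076 -0.2054  0.134 ]
[(0.7, [325.4, 209.8, 59.1, 184.6])]
clk 3.85 pos [ 0.4991 -0.2983  0.2948] tool y dir -31.0 q [-0.66  0.26  1.39 -0.    1.49 -0.12] shift [ 0.49 -0.08 16.78] turn z -0.20276791181942144 zaxis [ 0.    -0.002 -1.   ]
[[325.34204613 301.96567707]
 [325.39807775 219.53552808]
 [325.44608949 125.44366003]]
```

View pics/w2.png

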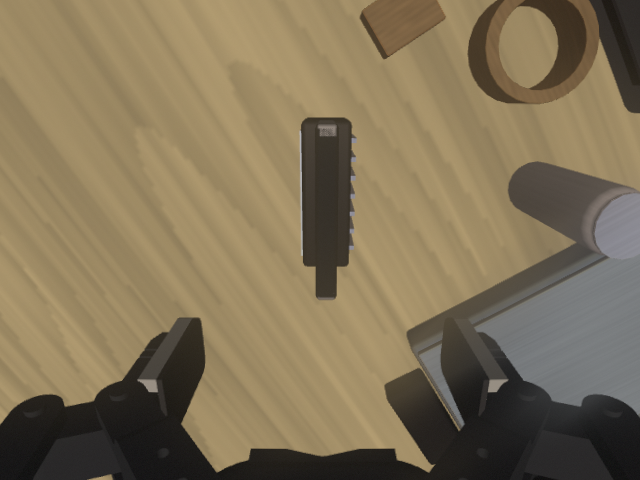

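The bar is vertical in the picture, from (326,298) to (327,125), centred on the gripper as predicted. So I descend and close.

>>> servo_tool(increments=[[0.1,0,3.4,0,0,0,-1],[0.1,0,3.4,0,0,0,-1],[0.1,0,3.4,0,0,0,-1],[0.1,0,3.3,0,0,0,-1],[0.1,0,3.3,0,0,0,-1]])

```text
clock: 4.35
position: [0.5022, -0.2945, 0.1258]
ee_rot: [0.001, 0.87, 0.492, 0.0]
contact_force: [0.7, 0.1, 0.5]
width: 0.0856
gripper_force: 0.0
```

>>> servo_tool(increments=[[0,0,0,0,0,0,-0.3],[0,0,0,0,0,0,0.3],[0,0,0,0,0,0,1],[0,0,0,0,0,0,1],[0,0,0,0,0,0,1]], squeeze=60)

```text
clock: 4.85
position: [0.5027, -0.2934, 0.1283]
ee_rot: [0.001, 0.87, 0.493, 0.0]
contact_force: [-0.1, -1.0, -1.4]
width: 0.0149
gripper_force: 58.4
```

>>> servo_tool(increments=[[0,0,0,0,0,0,1],[0,0,0,0,0,0,1],[0,0,0,0,0,0,1],[0,0,-0.5,0,0,0,1],[0,0,-1,0,0,0,1]])

```text
clock: 5.35
position: [0.501, -0.2917, 0.1404]
ee_rot: [-0.002, 0.87, 0.493, -0.001]
contact_force: [-0.1, -0.1, -5.5]
width: 0.0151
gripper_force: 58.7
```

>>> servo_tool(increments=[[0,0,-3,0,0,0,1],[0,0,-4,0,0,0,1],[0,0,-4,0,0,-6.4,1],[0,0,-4,0,0,-6.4,1],[0,0,-3,0,0,-6.2,1]])

```text
clock: 5.85
position: [0.5022, -0.2927, 0.3243]
ee_rot: [0.001, 0.775, 0.631, 0.0]
contact_force: [0.2, -1.1, -3.8]
width: 0.0148
gripper_force: 59.3
```

>>> servo_tool(increments=[[2,-1,0,0,0,0,1],[3,-1.4,0,0,0,0,1],[4,-1.7,0,0,0,0,1],[4,-1.8,0,0,0,0,1],[4,-1.8,0,0,0,0,1]])

```text
clock: 6.35
position: [0.461, -0.1087, 0.3212]
ee_rot: [-0.0, 0.777, 0.629, -0.0]
contact_force: [1.4, 1.3, -4.6]
width: 0.0148
gripper_force: 59.3
```

>>> servo_tool(increments=[[4,-1.8,0,0,0,0,1],[4,-1.8,0,0,0,0,1],[4,-1.8,0,0,0,0,1],[3.5,-1.5,0,0,0,0,1],[2.5,-1,0,0,0,0,1]])

```text
clock: 6.85
position: [0.4202, 0.0845, 0.3215]
ee_rot: [-0.001, 0.776, 0.63, 0.0]
contact_force: [0.1, -1.6, -5.4]
width: 0.0146
gripper_force: 59.3
```

```bash
python3 - <<'E'
from h import *
ims=[]
obs={}
for n in("scene","side","wrist"):
    C,im=snap(n,n+"3")
    for l in("grip","hook","handle","head"):
        r=finder.tip_of(l,n)
        if r: print(n,l,round(r[0]["p"],2),np.round(r[0]["at"],1)); obs.setdefault(l,[]).append((C,r[0]["at"]))
    u,v=proj(C,[.58,.055,.17])[0]; print(n,u,v)
    if n!="wrist":
        u,v=int(u),int(v); c=im[max(0,v-38):v+38,max(0,u-50):u+50]; ims.append((cv2.resize(c,(400,304),interpolation=cv2.INTER_CUBIC),(u-50,v-38)))
    else: ims.append((cv2.resize(im,(400,300)),0))
for l,o in obs.items(): print(l,len(o),tri(o).round(4))
print([x[1] for x in ims])
cv2.imwrite("pics/c3.png",np.vstack([np.hstack([ims[0][0],ims[1][0]]),np.hstack([ims[2][0],0*ims[2][0]])])[:600,:,::-1])
toolmove([.42,.085,.33],-12)
E
```

```text
scene grip 0.84 [331.4 258.7]
scene hook 0.82 [351.  238.8]
scene handle 0.67 [366.5 157.2]
scene head 0.92 [334.2 268.1]
scene 342.21924585919896 245.5655886967945
side grip 0.64 [347.8 204.1]
side hook 0.65 [344.9 266.9]
side handle 0.82 [251.9 139. ]
side head 0.65 [345.5 213.7]
side 322.87753453425495 202.83038144812417
wrist grip 0.66 [636.7 211.9]
wrist handle 0.87 [320.  347.8]
wrist head 0.58 [606.9 205.4]
wrist 543.8892931763647 213.75491230867868
grip 3 [0.6411 0.0421 0.1721]
hook 2 [0.5719 0.0158 0.1021]
handle 3 [0.4211 0.08   0.3285]
head 3 [0.6374 0.0452 0.1445]
[(292, 207), (272, 164), 0]
clk 7.6 pos [0.422  0.0817 0.3212] tool y dir -12.0 q [ 0.03  0.01  1.63 -0.    1.5   0.24] shift [ 0.28 -0.27 -0.88] turn z 0.012065861336182593 zaxis [-0. -0. -1.]
```

View pics/c3.png

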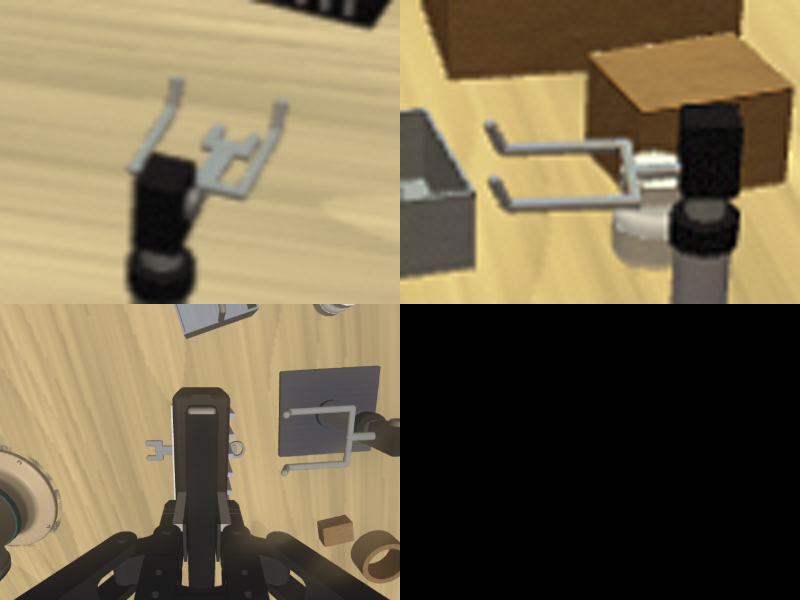

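The prongs are clear in all views: in the full wrist picture the tips are at (458,176) and (454,269), crossbar corners at (563,166) and (558,256). The lamp is held level in the gripper.

```bash
python3 - <<'E'
from h import *
Cs={n:cal(n) for n in("scene","side","wrist")}
T1=[-.129,.034,.177];T2=[-.129,-.034,.177];K1=[-.165+.12,.034,.159];K2=[-.045,-.034,.159]
O=[("scene",T2,(336.2,227)),("scene",T1,(362.3,232.7)),("scene",K1,(353.7,255)),
("side",T1,(294.5,195.2)),("side",T2,(295.7,209.5)),("side",K1,(329,200.7)),("side",K2,(330,214)),
("wrist",T1,(457.6,176)),("wrist",T2,(454,269)),("wrist",K1,(563,166)),("wrist",K2,(558,256)),
("scene",[0,0,.18],(330,258.6)),("side",[0,0,.18],(348,202.7))]
def P(p,q):
    c,s=np.cos(p[2]),np.sin(p[2]); return [p[0]+c*q[0]-s*q[1],p[1]+s*q[0]+c*q[1],q[2]]
def res(p): return np.concatenate([proj(Cs[n],P(p,q))[0]-uv for n,q,uv in O])
r=least_squares(res,[.64,.042,-.2],loss="soft_l1"); print(r.x,np.degrees(r.x[2])); print(r.fun.reshape(-1,2).round(1))
for w in("wrist",None):
    S=[o for o in O if (o[0]==w or w is None and o[0]!="wrist")]
    def rs(p): return np.concatenate([proj(Cs[n],P(p,q))[0]-uv for n,q,uv in S])
    x=least_squares(rs,r.x).x; print(w,x,np.degrees(x[2]))
p=r.x; h=P(p,[-.105,0,.163]); print("hook",h)
pre=P(p,[-.225,0,.163]); print("pre",pre)
toolmove([*pre[:2],.192],np.degrees(p[2])); toolmove([*h[:2],.192])
E
```

```text
[ 0.6419138   0.04395708 -0.14839045] -8.502146727424597
[[ 1.1 -1.1]
 [ 1.  -1. ]
 [-1.3  1.4]
 [-0.4 -1.4]
 [-0.9 -1.9]
 [ 0.2 -0.1]
 [ 1.6  0.5]
 [ 0.1  0.6]
 [ 0.   0.9]
 [ 1.8  0.2]
 [-3.3 -1.6]
 [ 2.9 -2.1]
 [ 2.1 -3.3]]
wrist [ 0.64218729  0.04434099 -0.14432618] -8.269281018092212
None [ 0.64096663  0.0408675  -0.1536317 ] -8.802448295269846
hook [np.float64(0.5380677179271157), np.float64(0.05948096314741646), 0.163]
pre [np.float64(0.41938647897220305), np.float64(0.07722253918019689), 0.163]
clk 7.6 pos [0.422  0.0817 0.3212] tool y dir -12.0 q [ 0.03  0.01  1.63 -0.    1.5   0.24] shift [-0.5  -0.16 12.92] turn z -3.4857874112392153 zaxis [-0. -0. -1.]
clk 7.6 pos [0.422  0.0817 0.3212] tool y dir -12.0 q [ 0.03  0.01  1.63 -0.    1.5   0.24] shift [ 0.23 11.82 12.92] turn z None zaxis [-0. -0. -1.]
```

>>> servo_tool(increments=[[-0.5,0,2,0,0,-1.75,1],[0,0,2.7,0,0,-1.75,1],[0,0,3.2,0,0,0,1],[0,0,3,0,0,0,1],[0,0,2,0,0,0,1]])

```text
clock: 8.1
position: [0.4198, 0.077, 0.1903]
ee_rot: [-0.001, 0.757, 0.653, -0.001]
contact_force: [-0.1, 0.5, -5.6]
width: 0.015
gripper_force: 59.3
```

```bash
python3 - <<'E'
from h import *
for i in range(3): C,im=snap("side")
r=finder.tip_of("handle","side"); print(r[0])
toolmove([.538,.0595,.192],-8.5)
E
```

```text
{'at': [251.8, 194.1], 'p': 0.82}
clk 8.3 pos [0.4214 0.0771 0.1927] tool y dir -8.5 q [ 0.02  0.09  1.87 -0.    1.18  0.17] shift [-0.02 11.79  0.08] turn z 0.043041618211518085 zaxis [ 0. -0. -1.]
```

>>> servo_tool(increments=[[0,1.2,0,0,0,0,1],[0,1.2,0,0,0,0,1],[0,1.2,0,0,0,0,1],[0,1.2,0,0,0,0,1],[0,1.2,0,0,0,0,1]])

```text
clock: 8.8
position: [0.4818, 0.0681, 0.1924]
ee_rot: [0.0, 0.757, 0.653, 0.0]
contact_force: [0.6, 0.0, -5.2]
width: 0.0149
gripper_force: 59.4
```

>>> servo_tool(increments=[[0,1.2,0,0,0,0,1],[0,1.2,0,0,0,0,1],[0,1.2,0,0,0,0,1],[0,1.2,0,0,0,0,1],[0,1,0,0,0,0,1]])

```text
clock: 9.3
position: [0.5389, 0.0596, 0.1922]
ee_rot: [0.0, 0.757, 0.653, 0.0]
contact_force: [0.0, 0.4, -5.1]
width: 0.0146
gripper_force: 59.4
```

```bash
python3 - <<'E'
from h import *
Cs,s=snap("side");Cw,w=snap("wrist");Cc,c=snap("scene")
def crop(C,im,k):
    u,v=proj(C,[.56,.055,.16])[0].astype(int); return cv2.resize(im[v-38:v+37,u-50:u+50],(400,300),interpolation=cv2.INTER_CUBIC)
cv2.imwrite("pics/c4.png",np.vstack([np.hstack([crop(Cc,c,4),crop(Cs,s,4)]),np.hstack([cv2.resize(w,(400,300)),np.zeros((300,400,3),np.uint8)])])[:,:,::-1])
toolmove([.538,.0595,.192],-8.5); print(manip.get_state()["contact_force"])
E
```

```text
clk 9.45 pos [0.5381 0.0597 0.1921] tool y dir -8.5 q [-0.02  0.26  1.65 -0.    1.23  0.13] shift [-0.02 -0.01  0.01] turn z 0.03831332618271688 zaxis [-0. -0. -1.]
[-0.46103317  0.36914744 -4.93660448]
```

View pics/c4.png

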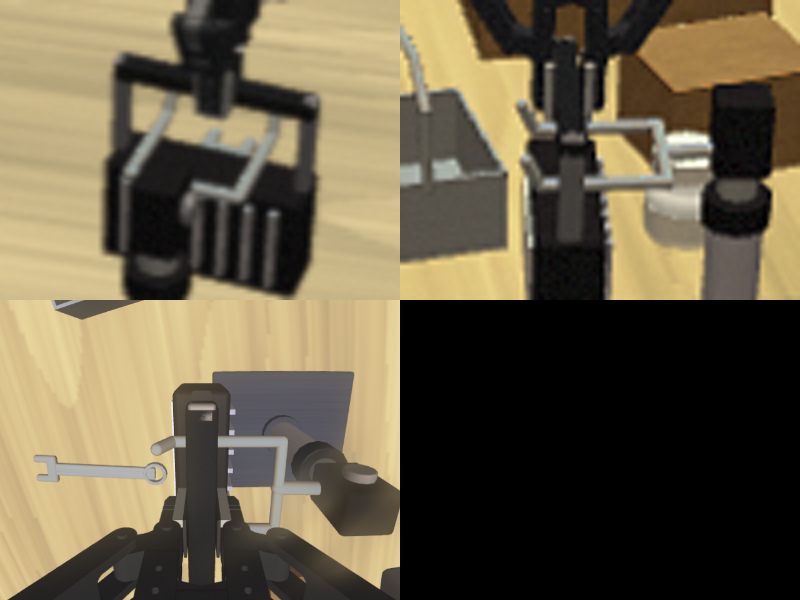

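Both prongs pass through the handle window, with the tips on the -x side of the bar and the crossbar to +x. I'll lower it.

>>> servo_tool(increments=[[0,0,0.5,0,0,0,1],[0,0,0.5,0,0,0,1],[0,0,0.5,0,0,0,1],[0,0,0.5,0,0,0,1],[0,0,0.4,0,0,0,1]])

```text
clock: 9.95
position: [0.5372, 0.0599, 0.1677]
ee_rot: [-0.0, 0.757, 0.653, -0.0]
contact_force: [-0.3, -0.2, -4.4]
width: 0.0147
gripper_force: 59.4
```

>>> servo_tool(increments=[[0,0,0.1,0,0,0,1],[0,0,0.1,0,0,0,1],[0,0,0.1,0,0,0,1],[0,0,0.1,0,0,0,1],[0,0,0,0,0,0,1]])

```text
clock: 10.45
position: [0.5379, 0.0598, 0.1647]
ee_rot: [0.0, 0.757, 0.653, 0.0]
contact_force: [-0.4, -0.4, -3.4]
width: 0.0147
gripper_force: 59.6
```

>>> servo_tool(increments=[[0,0,0.1,0,0,0,1],[0,0,0,0,0,0,1],[0,0,0.1,0,0,0,1],[0,0,0,0,0,0,1],[0,0,0,0,0,0,1]])

```text
clock: 10.95
position: [0.5379, 0.0598, 0.1643]
ee_rot: [0.001, 0.757, 0.653, 0.001]
contact_force: [-4.3, 0.1, 10.5]
width: 0.0149
gripper_force: 61.5
```

>>> servo_tool(increments=[[0,0,-0.1,0,0,0,0.6],[0,0,0,0,0,0,0.5],[0,0,0,0,0,0,0.3],[0,0,0,0,0,0,0.1],[0,0,0,0,0,0,0]])

```text
clock: 11.45
position: [0.5377, 0.0598, 0.1631]
ee_rot: [-0.0, 0.757, 0.653, -0.0]
contact_force: [0.9, 0.8, 0.3]
width: 0.0428
gripper_force: 0.0
```

>>> servo_tool(increments=[[0,0,-0.5,0,0,0,0],[0,0,-2,0,0,0,0],[0,0,-3,0,0,0,0],[0,0,-4,0,0,0,0],[0,0,-4,0,0,0,-0.3]])

```text
clock: 11.95
position: [0.5373, 0.0598, 0.2997]
ee_rot: [-0.0, 0.757, 0.653, -0.0]
contact_force: [0.5, -0.4, 0.6]
width: 0.055
gripper_force: 0.0
```

```bash
python3 - <<'E'
from h import *
Cs,s=snap("side");Cc,c=snap("scene")
for n,C in(("side",Cs),("scene",Cc)):
    r=finder.tip_of("handle",n); print(n,r[0], proj(C,[.538,.0595,.17]))
def crop(C,im,k):
    u,v=proj(C,[.58,.055,.16])[0].astype(int); return cv2.resize(im[v-50:v+100,u-100:u+100],(400,300),interpolation=cv2.INTER_CUBIC)
cv2.imwrite("pics/c5.png",np.hstack([crop(Cc,c,4),crop(Cs,s,4)])[:,:,::-1])
toolmove([.642,.044,.26],81.5)
E
```

```text
side {'at': [304.1, 204.5], 'p': 0.92} [[304.74480701 203.19602665]]
scene {'at': [346.4, 236.6], 'p': 0.58} [[347.04082309 236.18471342]]
clk 12.15 pos [0.538  0.0598 0.2994] tool y dir -8.5 q [-0.02  0.2   1.47 -0.    1.48  0.13] shift [-0.03 10.51  3.96] turn z -89.95109687902556 zaxis [ 0.003 -0.    -1.   ]
```

View pics/c5.png

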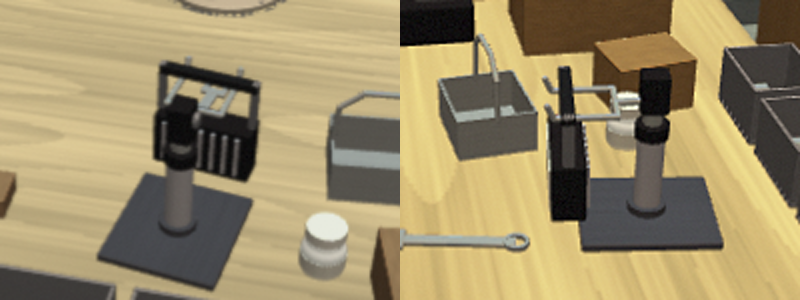

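The light hangs level over both prongs, clear of the foot plate. Next I move over the head and turn by 90°.

>>> servo_tool(increments=[[0,2.1,0,0,0,0,-1],[0,2.1,0,0,0,0,-1],[0,2.1,0,0,0,0,-1],[0,2.1,0,0,0,0,-1],[0,2.1,0,0,0,0,-1]])

```text
clock: 12.65
position: [0.6414, 0.0442, 0.2959]
ee_rot: [-0.001, 0.757, 0.653, -0.002]
contact_force: [0.3, -0.8, -0.8]
width: 0.0856
gripper_force: 0.0
```

>>> servo_tool(increments=[[0,0,0,0,0,-8.2,-1],[0,0,0,0,0,-8.2,-1],[0,0,0,0,0,-8.2,-1],[0,0,0,0,0,-8.2,-1],[0,0,0,0,0,-8.2,-1]])

```text
clock: 13.15
position: [0.6406, 0.0444, 0.2958]
ee_rot: [-0.002, 0.478, 0.878, -0.001]
contact_force: [-0.0, 0.1, -0.2]
width: 0.0856
gripper_force: 0.0
```

>>> servo_tool(increments=[[0,0,0,0,0,-8.2,-1],[0,0,0,0,0,-8.2,-1],[0,0,0,0,0,-8.2,-1],[0,0,0,0,0,-8.2,-1],[0,0,0,0,0,-8.2,-1]])

```text
clock: 13.65
position: [0.6406, 0.0444, 0.2959]
ee_rot: [-0.002, 0.14, 0.99, -0.0]
contact_force: [0.3, 0.4, 0.4]
width: 0.0853
gripper_force: 0.0
```

>>> servo_tool(increments=[[0,0,0,0,0,-8,-1],[0,0,0,0,0,0,-1],[0,0,0,0,0,0,-1],[0,0,0,0,0,0,-1],[0,0,0,0,0,0,-1]])

```text
clock: 14.15
position: [0.6414, 0.0444, 0.298]
ee_rot: [-0.0, 0.074, 0.997, -0.0]
contact_force: [0.1, -0.1, 0.4]
width: 0.0853
gripper_force: 0.0
```

```bash
python3 - <<'E'
from h import *
C,w=snap("wrist","w6")
r=finder.tip_of("grip","wrist"); print(r[:1],[atz(C,x["at"],.18).round(4) for x in r[:1]])
y=np.radians(-8.5);c,s=np.cos(y),np.sin(y)
for q in ([0,0,.18],[-.017,.015,.2],[-.017,-.015,.2],[.017,-.015,.2],[.017,.015,.2]):
    p=proj(C,[.642+c*q[0]-s*q[1],.044+s*q[0]+c*q[1],q[2]])[0]; print(p.round(1))
    if q[2]>.19: cv2.circle(w,tuple(int(round(t)) for t in p),3,(255,0,0),-1)
cv2.imwrite("pics/w6.png",w[:,:,::-1])
toolmove([.642,.044,.169],81.5)
E
```

```text
[{'at': [318.1, 229.9], 'p': 0.6}] [array([0.6387, 0.0438, 0.18  ])]
[319.2 234.8]
[344.9 217.2]
[292.9 217.3]
[294.2 271.8]
[343.9 271.7]
clk 14.25 pos [0.6415 0.0444 0.2982] tool y dir 81.5 q [-0.04  0.36  1.24 -0.    1.54 -1.46] shift [-0.06 -0.03 12.92] turn z 0.008191259719126265 zaxis [-0. -0. -1.]
```

View pics/w6.png

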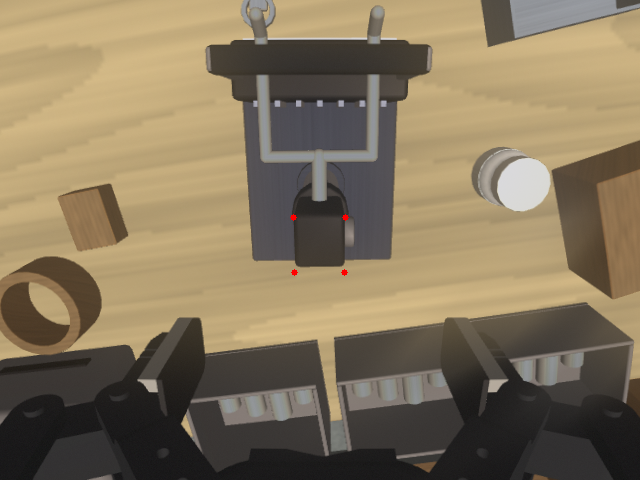

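The red predicted corners fit the head (top spans (295..345, ..266)) with about 3 mm excess in +x. The button is on the right at (350,233), the +y side, and in line with the pads.

>>> servo_tool(increments=[[0.2,0,2,0,0,0,-1],[0,0,3,0,0,0,-1],[0,0,3,0,0,0,-1],[0,0,3,0,0,0,-1],[0,0,1.9,0,0,0,-1]])

```text
clock: 14.75
position: [0.6384, 0.0447, 0.167]
ee_rot: [-0.001, 0.074, 0.997, -0.0]
contact_force: [0.6, 0.2, -1.1]
width: 0.0853
gripper_force: 0.0
```

>>> servo_tool(increments=[[0,0,0,0,0,0,-0.5],[0,0,0,0,0,0,-0.1],[0,0,0,0,0,0,0.1],[0,0,0,0,0,0,0.3],[0,0,0,0,0,0,1]], squeeze=60)

```text
clock: 15.25
position: [0.6404, 0.0425, 0.1718]
ee_rot: [0.002, 0.073, 0.997, -0.002]
contact_force: [-1.7, -5.7, 3.8]
width: 0.0294
gripper_force: 60.1
```

>>> servo_tool(increments=[[0,0,0,0,0,0,1],[0,0,0,0,0,0,1],[0,0,0,0,0,0,1],[0,0,0,0,0,0,1],[0,0,0,0,0,0,1]])

```text
clock: 15.75
position: [0.6404, 0.0425, 0.1717]
ee_rot: [0.002, 0.073, 0.997, -0.002]
contact_force: [-0.7, -5.5, 4.2]
width: 0.0291
gripper_force: 60.1
```

>>> servo_tool(increments=[[0,0,-0.3,0,0,0,1],[0,0,-0.4,0,0,0,1],[0,0,-0.5,0,0,0,1],[0,0,-0.6,0,0,0,1],[0,0,-0.7,0,0,0,1]])

```text
clock: 16.25
position: [0.6403, 0.0425, 0.1929]
ee_rot: [0.0, 0.073, 0.997, -0.002]
contact_force: [3.4, -6.0, -11.0]
width: 0.0294
gripper_force: 59.9
```

```bash
python3 - <<'E'
from h import *
for n in("scene","side"):
    C,w=snap(n)
    for l in("grip","hook","handle"):
        r=finder.tip_of(l,n); print(n,l,[(round(x["p"],2),np.round(x["at"],1)) for x in r[:1]])
toolmove([.64,.0425,.2817]); print(manip.get_state()["contact_force"])
E
```

```text
scene grip [(0.62, array([331.3, 251. ]))]
scene hook [(0.59, array([348.3, 233.4]))]
scene handle [(0.77, array([346.1, 230.1]))]
side grip [(0.91, array([351. , 191.5]))]
side hook [(0.95, array([305.8, 194.8]))]
side handle [(0.62, array([304.9, 195.3]))]
clk 16.65 pos [0.6403 0.0425 0.1941] tool y dir 81.6 q [-0.04  0.4   1.43 -0.    1.31 -1.46] shift [ 0.01 -0.04 -8.76] turn z None zaxis [ 0.002 -0.004 -1.   ]
[ 2.10669987 -4.75426183 -6.55432299]
```

The mast and light rise together (hook up about 10 px in the side view). I'll continue past the first stop.

>>> servo_tool(increments=[[0,0,-0.7,0,0,0,1],[0,0,-0.8,0,0,0,1],[0,0,-0.9,0,0,0,1],[0,0,-0.9,0,0,0,1],[0,0,-0.9,0,0,0,1]])

```text
clock: 17.15
position: [0.6403, 0.0425, 0.235]
ee_rot: [0.0, 0.073, 0.997, -0.002]
contact_force: [3.7, -5.4, -11.6]
width: 0.0293
gripper_force: 60.2
```

>>> servo_tool(increments=[[0,0,-0.9,0,0,0,1],[0,0,-0.9,0,0,0,1],[0,0,-0.8,0,0,0,1],[0,0,-0.8,0,0,0,1],[0,0,-0.5,0,0,0,1]])

```text
clock: 17.65
position: [0.6403, 0.0425, 0.2743]
ee_rot: [0.0, 0.074, 0.997, -0.002]
contact_force: [3.2, -4.5, -11.1]
width: 0.0295
gripper_force: 60.2
```

>>> servo_tool(increments=[[0,0,-0.1,0,0,0,1],[0,0,-0.1,0,0,0,1],[0,0,-0.1,0,0,0,1],[0,0,0,0,0,0,1],[0,0,0,0,0,0,1]])

```text
clock: 18.15
position: [0.6403, 0.0425, 0.277]
ee_rot: [0.0, 0.074, 0.997, -0.002]
contact_force: [2.5, -5.2, -9.8]
width: 0.0295
gripper_force: 60.3
```

>>> servo_tool(increments=[[0,0,-0.1,0,0,0,1],[0,0,-0.1,0,0,0,1],[0,0,-0.1,0,0,0,1],[0,0,-0.1,0,0,0,1],[0,0,-0.1,0,0,0,1]])

```text
clock: 18.65
position: [0.6403, 0.0425, 0.2818]
ee_rot: [0.0, 0.074, 0.997, -0.002]
contact_force: [3.7, -5.5, -10.1]
width: 0.0293
gripper_force: 60.4
```

>>> servo_tool(increments=[[0,0,-0.1,0,0,0,1],[0,0,0,0,0,0,1],[0,0,-0.1,0,0,0,1],[0,0,0,0,0,0,1],[0,0,0,0,0,0,1]])

```text
clock: 19.15
position: [0.6403, 0.0425, 0.2838]
ee_rot: [0.0, 0.074, 0.997, -0.002]
contact_force: [2.9, -5.0, -10.8]
width: 0.0291
gripper_force: 60.8
```

>>> servo_tool(increments=[[0,0,-0.1,0,0,0,1],[0,0,0,0,0,0,1],[0,0,0,0,0,0,1],[0,0,0,0,0,0,1],[0,0,0,0,0,0,1]])

```text
clock: 19.65
position: [0.6403, 0.0425, 0.2838]
ee_rot: [-0.0, 0.074, 0.997, -0.002]
contact_force: [4.0, -4.9, -13.6]
width: 0.0292
gripper_force: 60.5
```

>>> servo_tool(increments=[[0,0,-0.1,0,0,0,1],[0,0,0,0,0,0,1],[0,0,0,0,0,0,1],[0,0,0,0,0,0,1],[0,0,0,0,0,0,1]])

```text
clock: 20.15
position: [0.6402, 0.0425, 0.2839]
ee_rot: [-0.001, 0.074, 0.997, -0.002]
contact_force: [4.3, -5.4, -16.4]
width: 0.029
gripper_force: 60.7
```

```bash
python3 - <<'E'
from h import *
Cs,s=snap("side");Cc,c=snap("scene")
for n,C in(("side",Cs),("scene",Cc)):
    r=finder.tip_of("handle",n); print(n,r[0]["at"], proj(C,[.538,.0595,.281]))
def crop(C,im):
    u,v=proj(C,[.58,.055,.26])[0].astype(int); return cv2.resize(im[v-50:v+100,u-100:u+100],(400,300),interpolation=cv2.INTER_CUBIC)
cv2.imwrite("pics/c7.png",np.hstack([crop(Cc,c),crop(Cs,s)])[:,:,::-1])
E
```

```text
side [307.3, 160.4] [[305.83890005 158.9179675 ]]
scene [349.4, 196.4] [[349.29751509 197.33188256]]
```

View pics/c7.png

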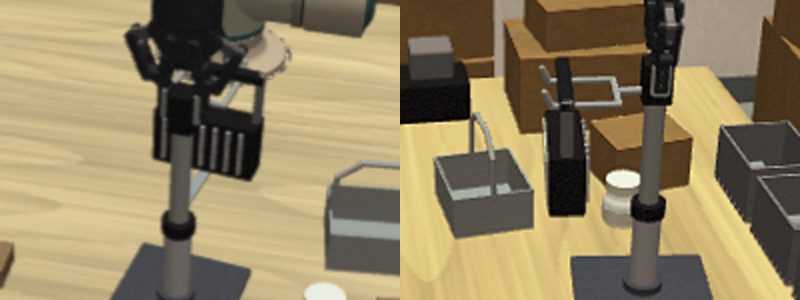

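The mast is fully extended and the light hangs on both prongs. The handle is at (307,160) in the side view, as predicted for full travel.

```bash
python3 -c "
from rig import manip
print(manip.sign_off())"
```

```text
the job is handed in; nothing more can be done
None
```

I hung the light on both prongs, let go of it, and pulled the mast up to the end of its travel (about 0.112 m measured, past the second stop at 0.110). I handed the job in about 20 s in, with the button still squeezed and the mast held up; no verdict came back.

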